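Clean the joint under the pantry ledge and put the spice jars back

TASK

The spice jars were parked on the lazy Susan so that the joint at the foot of the dark stone ledge can be cleaned. Put the sugar pot out of the way onto the middle of its cork mat, then take the scraper and draw its tip slowly (about 3 cm a second) along the white joint, from the end nearest the robot to the far end, with the tip down on the strip and close against the ledge, and hang the scraper back upright in its stand. Once the joint is done, stand every spice jar from the turntable on top of the ledge, upright and with its whole base on the stone; leave the salt tub on the turntable and everything else where it is, and knock nothing over.

Things in the scene. Friction and masses are not known exactly. Their poses are not given: they have to be found in the camera images.
- ledge: near-black stone ledge fixed on the worktop, 90 mm deep (its x), 300 mm long (its y), 50 mm high; origin at the centre of its underside, z = 0. Its y points from the end nearest the robot to the far end. Its front is the -x face, 45 mm from the origin; the joint to clean runs straight along the foot of that face: a white strip 10 mm wide, flat on the worktop
- joint_near (a point): point in the corner between the ledge's front face and the worktop where the scraping starts: 26 mm from the ledge end nearest the robot
- joint_far (a point): the same at the far end of the joint, 26 mm from the ledge's far end and 248 mm from joint_near
- scraper: crevice scraper, 152 mm long, 70 g: white nose 10 mm thick, tapering over the last 25 mm to a blunt tip 5 mm wide; orange square hand guard 36 mm wide, 75 to 80 mm above the tip; orange handle 20 x 20 mm (sides along x, y), 80 to 152 mm above the tip. Origin at the tip, z towards the handle. Starts hanging upright in its stand
- scraper_tip (a point): the scraper's tip (same as its origin)
- stand: fixed steel stand, base 90 x 80 mm, 95 mm high, origin at the centre of its underside. A back plate at +x carries a level fork with a slot 24 mm wide (in y), open to -x, from x = -26 to 22 mm. The scraper's nose hangs through the slot, its hand guard rests on the fork's top (95 mm up), its tip 20 mm above the worktop
- stand_seat (a point): point in the slot, on the fork's top plane 95 mm up, straight above the stand's origin, where the scraper's axis belongs
- susan: lazy Susan: foot fixed on the worktop, origin on the worktop at the axis. On it a wooden disc 290 mm across spins freely; top of the disc 40 mm above the worktop
- disc (a joint): turning angle of the lazy Susan's disc (rad); very low friction, no spring: it turns at a touch
- jar1: standing spice jar, 54 mm across and 85 mm high, clear with a 21 mm high dark lid (54 mm across) on a 52 mm body, 0.18 kg or so; origin at the centre of its underside, z up. Starts on the turntable; may be absent (None). Filling: dark brown
- jar2: standing spice jar, 54 mm across and 85 mm high, clear with a 21 mm high dark lid (54 mm across) on a 52 mm body, 0.18 kg or so; origin at the centre of its underside, z up. Starts on the turntable; may be absent (None). Filling: ochre
- jar3: standing spice jar, 54 mm across and 85 mm high, clear with a 21 mm high dark lid (54 mm across) on a 52 mm body, 0.18 kg or so; origin at the centre of its underside, z up. Starts on the turntable; may be absent (None). Filling: green
- jar4: standing spice jar, 54 mm across and 85 mm high, clear with a 21 mm high dark lid (54 mm across) on a 52 mm body, 0.18 kg or so; origin at the centre of its underside, z up. Starts on the turntable; may be absent (None). Filling: tan
- sugar: white ceramic sugar pot with a blue band, 84 mm across (foot 74 mm) and 43 mm high, its lid fast, with a blue knob 26 mm across from 47 to 69 mm height (grip it by the knob); 0.34 kg; origin at the centre of its underside. Starts standing on the worktop in front of the ledge, over the joint or close to it
- mat: round cork mat fixed on the worktop, 130 mm across and 4 mm thick, origin at the centre of its underside
- salt: low dark wooden salt tub, 54 mm across, 44 mm high, standing at the middle of the turntable; stays there
- mug: white mug, bystander, 90 mm high, origin at the centre of its underside
- timer: red and white kitchen timer, bystander, 60 mm across, 47 mm high
- oil: green oil bottle, bystander, 60 mm across, 200 mm high
- tin: red tin can, bystander, 74 mm across, 85 mm high
- cup: white espresso cup, bystander, 64 mm across, 55 mm high
Mind the look-alikes: they are no part of the job. Leave any blue, grey or yellow look-alike of the scraper alone.

How it is judged:
On the way, in this order (a step that is already met when the one before it is completed fails the run):
1. the scraper's tip is down in the joint at its end nearest the robot (x of scraper_tip in the frame of ledge between -0.0565 and -0.044 m and y of scraper_tip in the frame of ledge between -0.125 and -0.097 m and z of scraper_tip in the frame of ledge between -0.01 and 0.004 m), for 0.4 s.
2. the tip is drawn slowly on along the joint (part 2 of 7) (x of scraper_tip in the frame of ledge between -0.0565 and -0.044 m and y of scraper_tip in the frame of ledge between -0.088 and -0.06 m and z of scraper_tip in the frame of ledge between -0.01 and 0.004 m), for 0.4 s.
3. the tip is drawn slowly on along the joint (part 3 of 7) (x of scraper_tip in the frame of ledge between -0.0565 and -0.044 m and y of scraper_tip in the frame of ledge between -0.051 and -0.023 m and z of scraper_tip in the frame of ledge between -0.01 and 0.004 m), for 0.4 s.
4. the tip has been drawn along to the middle of the joint (x of scraper_tip in the frame of ledge between -0.0565 and -0.044 m and y of scraper_tip in the frame of ledge between -0.014 and 0.014 m and z of scraper_tip in the frame of ledge between -0.01 and 0.004 m), for 0.4 s.
5. the tip is drawn slowly on along the joint (part 5 of 7) (x of scraper_tip in the frame of ledge between -0.0565 and -0.044 m and y of scraper_tip in the frame of ledge between 0.023 and 0.051 m and z of scraper_tip in the frame of ledge between -0.01 and 0.004 m), for 0.4 s.
6. the tip is drawn slowly on along the joint (part 6 of 7) (x of scraper_tip in the frame of ledge between -0.0565 and -0.044 m and y of scraper_tip in the frame of ledge between 0.06 and 0.088 m and z of scraper_tip in the frame of ledge between -0.01 and 0.004 m), for 0.4 s.
7. the tip has been drawn along to the far end of the joint (x of scraper_tip in the frame of ledge between -0.0565 and -0.044 m and y of scraper_tip in the frame of ledge between 0.097 and 0.125 m and z of scraper_tip in the frame of ledge between -0.01 and 0.004 m), for 0.4 s.
8. after the joint is done, every jar from the turntable stands on the ledge (x of jar1 in the frame of ledge between -0.02 and 0.02 m and y of jar1 in the frame of ledge between -0.125 and 0.125 m and z of jar1 in the frame of ledge between 0.045 and 0.055 m and angle between each of jar1, jar2, jar3, jar4's own z axis and vertical below 0.1 rad and linear speed of each of jar1, jar2, jar3, jar4 below 0.02 m/s and x of jar2 in the frame of ledge between -0.02 and 0.02 m and y of jar2 in the frame of ledge between -0.125 and 0.125 m and z of jar2 in the frame of ledge between 0.045 and 0.055 m and x of jar3 in the frame of ledge between -0.02 and 0.02 m and y of jar3 in the frame of ledge between -0.125 and 0.125 m and z of jar3 in the frame of ledge between 0.045 and 0.055 m and x of jar4 in the frame of ledge between -0.02 and 0.02 m and y of jar4 in the frame of ledge between -0.125 and 0.125 m and z of jar4 in the frame of ledge between 0.045 and 0.055 m), for 0.2 s.
At the end, for the whole second after the job is handed in: All jars upright on the ledge, centres within 20 mm of its centre line and 125 mm of its middle; scraper hanging in its stand within 18 mm of the seat; sugar pot on the mat within 28 mm of centre; joint traced first, tip within 11.5 mm of the face, 4 mm of the worktop, 0.4 s in each seventh (all of step 8 and horizontal distance between scraper and stand_seat below 0.018 m and z of scraper in the frame of stand between 0.014 and 0.026 m and angle between each of scraper, sugar's own z axis and vertical below 0.1 rad and linear speed of each of scraper, sugar below 0.02 m/s and horizontal distance between sugar and mat below 0.028 m and z of sugar in the frame of mat between 0.001 and 0.008 m); the robot touches nothing.
It fails at once if a bystander (mug, timer, oil bottle, tin or espresso cup) is pushed more than 40 mm from its place or tipped (distance of any of mug, timer, oil, tin, cup from where it was at the start of the episode above 0.04 m or angle between any of mug, timer, oil, tin, cup's own z axis and vertical above 0.5 rad).
It fails at once if the salt tub is knocked over or off the turntable (angle between salt's own z axis and vertical above 0.5 rad or height (world z) of salt below 0.03 m or horizontal distance between salt and susan above 0.06 m).
It fails at once if a jar is tipped over (angle between any of jar1, jar2, jar3, jar4's own z axis and vertical above 0.7 rad).
Of jar1, jar2, jar3, jar4 only 2 to 4 are there at a start; the rules pass over those that are not, and their reading is None.
At some moment in a run one of sugar may be knocked a few centimetres aside while the robot is not near it.
It also fails if it takes over 210 s, if anything falls off the work surface, if the arm or the gripper's body presses on something with over 40 N, if the wrist force passes 120 N, or if a joint passes its speed limit or range.

ROBOT

A 7-joint arm with a two-finger parallel gripper is mounted at the origin on the work surface. World frame = base frame: x ahead of the robot, y to its left, z up, the work surface at z = 0. Lengths are in m, angles in rad, forces in N, time in s.
With the tool pointing down it reaches from about 0.4 to 0.75 m from the base axis. Payload 19.5 kg.
Tool frame: the origin (TCP) lies on the centre line of the jaws, within the pads' length; the fingertips stand 14 mm ahead of it and the grasp point (between the pads) lies 5 mm behind it; z points along the fingers, y is the line along which they close (so a half turn about z gives the same grasp; the last joint's range is limited). The gripper opens to 85 mm and grips with 20 to 120 N. Pads are 22 mm wide; open, the fingers measure 114 mm over their backs; the gripper's body (76 mm by 85 mm) begins 54 mm behind the grasp point. The pads swing forward as they close: fully open they stand 13 mm farther back than shut.
Start: joints at [1.213, 0.707, -0.028, 1.485, 0.022, 0.951, -0.075], TCP at [0.179, -0.547, 0.206] pointing down, gripper open.
Joint ranges: [-2.71, 2.71], [-0.32, 2.16], [-1.57, 1.52], [0, 2.45], [-1.46, 4.6], [0, 2.02], [-2.83, 2.83]. Speed limits (rad/s): [1.89, 1.89, 2.57, 2.57, 3.01, 3.01, 3.01].

INTERFACE

Orientations are given as a unit quaternion [x, y, z, w].
In Python, from station import arm gives the robot as it stands. Calls block until the motion is done:
- arm.move_pose(position, orientation): joint-space move of the TCP to a pose.
- arm.servo_line(position, feed=0.15, frame=None, max_force=None): straight line of the TCP; frame=None keeps the orientation; feed is the mean speed in m/s. With max_force (N) it stops when the force on the tool has changed by that much, and returns True; else False.
- arm.move_j(angles): joint-space move.
- arm.move_gripper(opening, force=None): finger opening in m; force is the grip in N (None keeps the last); returns when the fingers have stopped.
- arm.sleep(seconds).
- arm.inverse_kinematics(position, orientation): joint angles nearest the present ones, or None.
- arm.get_obs(): the state.
- arm.capture(name): name is "side" or "top"; returns the picture (420x560x3 uint8, red, green, blue); there is no depth.
- arm.get_calibration(name): a dict with "mtx" (3x3 intrinsics, pixels), "extrinsics" (4x4, takes a point from camera to world coordinates). Camera axes: x right, y down, z forward; pixel columns grow to the right and rows downward; lengths in m; the calibration is good to about 2 mm. A picture is of the moment at which its call begins. get_calibration takes no time and is no camera call.
A pose or a line that the arm cannot do raises arm.PlanningError and nothing moves.
- arm.close_job(): hands the job in; it is judged then, once.
The state is a dict: "t": time; "qpos": joint angles; "qvel": joint speeds; "effort": joint torques, N m; "tool_pos": TCP position; "eef_rot": TCP orientation; "contact_force": force on the tool from outside, world axes, zero at the start; "ft_torque": the same for the moment, N m; "finger_gap": finger opening in m; "gripper_force": force on a finger pad.
Only numpy, scipy, OpenCV 4.12 (cv2) and the standard library are available. Lean on these libraries where they do the work, as an engineer would, in place of code of your own. Each camera call takes 0.05 s, during which the arm holds its last target. There are 200 camera calls.

## Working session

There is one attempt and no reset: what is moved stays moved. The work goes in short steps, each a Python script; the robot and the scene stay as the last script left them, time stands still between calls to the robot, and variables do not carry over. Pictures are saved under pics/ and viewed, at most 19 in all, crops included, and the job is handed in when it is done.

```bash
mkdir -p pics; cat > h.py <<'E'
from station import arm
import numpy as np, cv2
def save(n,f,crop=None,s=1):
    im=arm.capture(n)
    if crop: im=im[crop[1]:crop[3],crop[0]:crop[2]]
    im=cv2.resize(im,None,fx=s,fy=s,interpolation=cv2.INTER_CUBIC)
    cv2.imwrite('pics/'+f,im[:,:,::-1])
def ray(n,u,v):
    c=arm.get_calibration(n);K=np.array(c['mtx']);E=np.array(c['extrinsics'])
    d=E[:3,:3]@np.linalg.solve(K,[u,v,1]);return E[:3,3],d
def px(n,u,v,z):
    o,d=ray(n,u,v);return o+d*(z-o[2])/d[2]
def proj(n,p):
    c=arm.get_calibration(n);K=np.array(c['mtx']);E=np.linalg.inv(np.array(c['extrinsics']))
    q=K@(E[:3,:3]@np.array(p)+E[:3,3]);return q[:2]/q[2]
def tri(a,b): # [(name,u,v)]x2
    (o1,d1),(o2,d2)=ray(*a),ray(*b)
    s=np.linalg.lstsq(np.c_[d1,-d2],o2-o1,rcond=None)[0]
    p,q=o1+d1*s[0],o2+d2*s[1];return (p+q)/2,np.linalg.norm(p-q)
def down(yaw): # tool z down, tool y axis at angle yaw from world x
    from scipy.spatial.transform import Rotation as R
    y=np.array([np.cos(yaw),np.sin(yaw),0]);z=np.array([0,0,-1.]);x=np.cross(y,z)
    return R.from_matrix(np.c_[x,y,z]).as_quat()
E
python3 - <<'E'
from h import *
np.set_printoptions(precision=4,suppress=True)
save('side','s0.png',s=1.42);save('top','t0.png',s=1.42)
for n in('side','top'):
    c=arm.get_calibration(n);print(n,np.array(c['mtx']),np.array(c['extrinsics']))
print(arm.get_obs())
E
```

```text
side [[524.0063   0.     284.666 ]
 [  0.     524.0063 210.938 ]
 [  0.       0.       1.    ]] [[-0.9122 -0.2776  0.3014  0.1002]
 [-0.4097  0.6051 -0.6827  0.905 ]
 [ 0.0072 -0.7462 -0.6656  1.0227]
 [ 0.      0.      0.      1.    ]]
top [[452.5778   0.     286.8908]
 [  0.     452.5778 200.7235]
 [  0.       0.       1.    ]] [[ 0.0235 -0.9943  0.1041  0.3888]
 [-0.9996 -0.0247 -0.0105 -0.0386]
 [ 0.0131 -0.1038 -0.9945  1.2272]
 [ 0.      0.      0.      1.    ]]
{'t': 0.1, 'qpos': array([ 1.2133,  0.7071, -0.0277,  1.4849,  0.022 ,  0.9509, -0.0755]), 'qvel': array([ 0.0013, -0.0004,  0.0008,  0.0001,  0.0012,  0.0008, -0.0011]), 'effort': array([  0.0021, -88.4284,   1.2364, -23.645 ,   0.0169,   0.0051,
         0.0001]), 'tool_pos': array([ 0.1785, -0.5463,  0.206 ]), 'eef_rot': array([ 0.9876,  0.1573, -0.0001, -0.0005]), 'contact_force': array([-0.5303, -0.1229,  0.0329]), 'ft_torque': array([-0.0024,  0.0159, -0.0032]), 'gripper_force': 0.0, 'finger_gap': 0.08548075745271644}
```

View pics/s0.png

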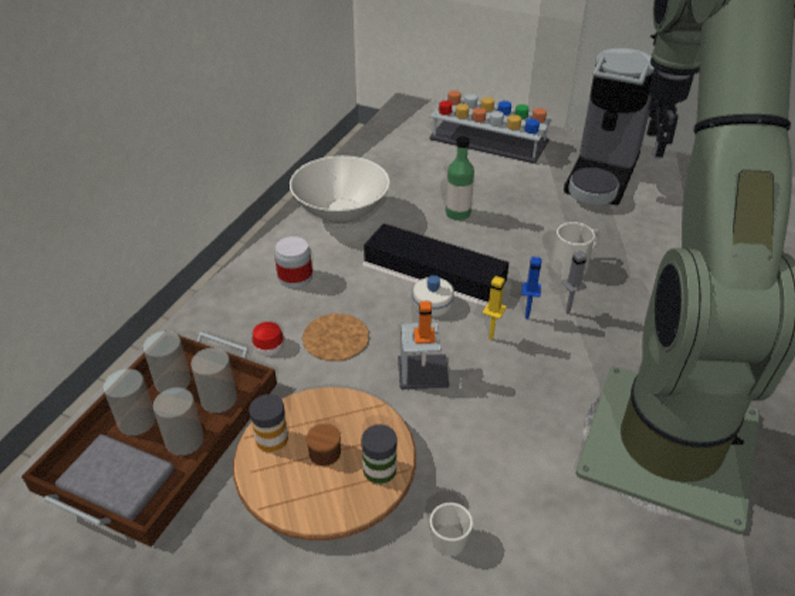

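View pics/t0.png

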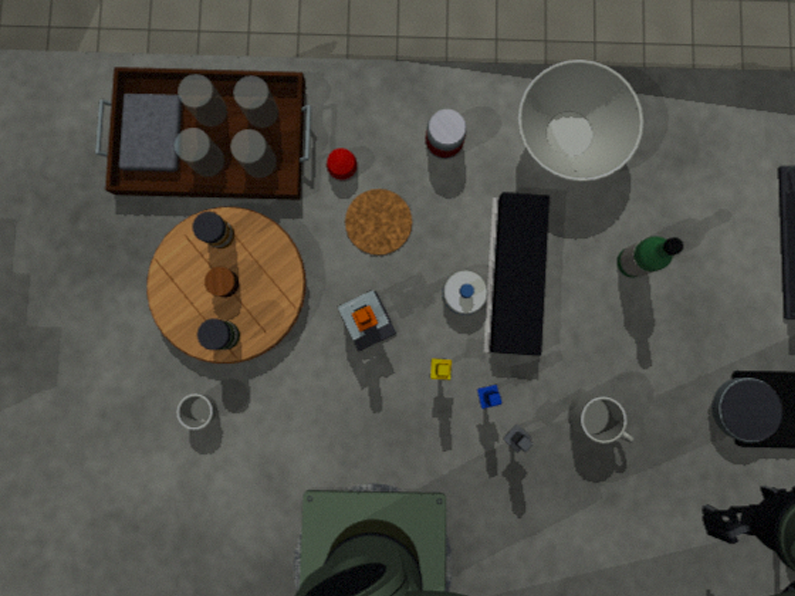

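The side view (in 1.42x pixels) shows two jars, ochre at (268,422) and green at (379,453). The salt tub is at (324,444), the orange scraper in its stand at (424,320), and the sugar pot at (433,293), close to the ledge front. The mat is at (336,336). The top view shows the ledge's white strip on its left side at x≈491. Next I'll crop closer.

```bash
python3 - <<'E'
from h import *
save('top','t1.png',(230,125,400,265),4.2);save('side','s1.png',(230,150,370,280),4.5)
a=arm.capture('top')[135:265,95:225];b=arm.capture('side')[265:380,155:300]
im=np.zeros((520,800,3),np.uint8)
a=cv2.resize(a,None,fx=3,fy=3,interpolation=2);b=cv2.resize(b,None,fx=2.8,fy=2.8,interpolation=2)
im[:390,:390]=a;im[:322,394:800]=b[:322,:406]
cv2.imwrite('pics/j1.png',im[:395,:,::-1])
E
```

```text
(no output)
```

View pics/t1.png

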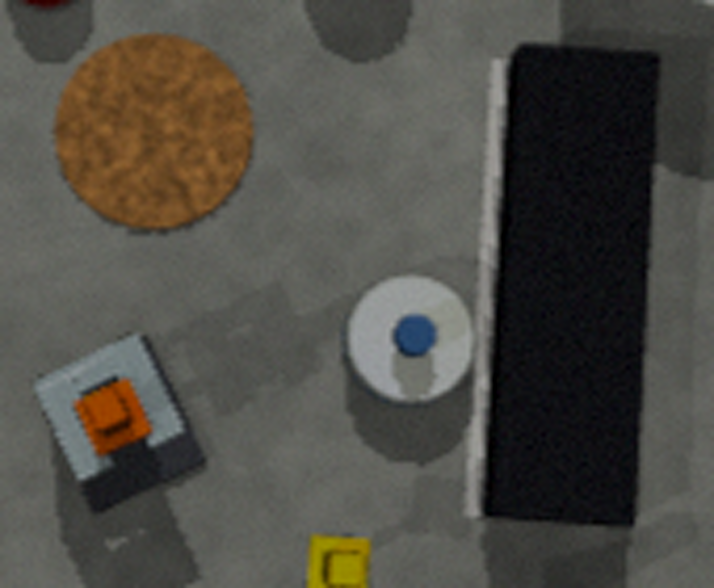

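View pics/s1.png

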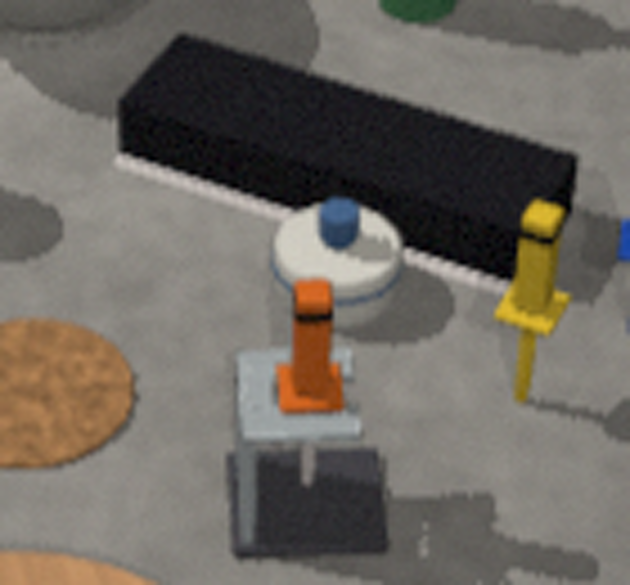

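View pics/j1.png

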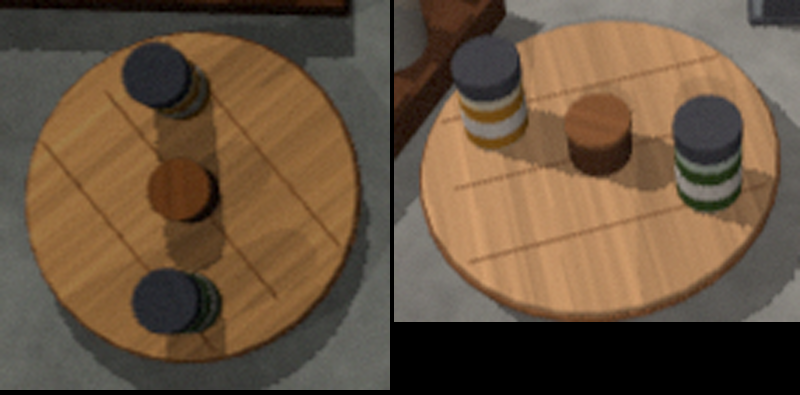

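The top crop (4.2x) shows the mat centre at (154,131), the sugar knob at (414,335) and the guard centre at (112,417). The ledge-top corners are (517,44), (659,54), (634,526) and (485,517). In the side crop (4.5x) the knob is at (340,208), the handle top at (314,288) and the guard at (310,388). In the jar crop the lids are at (158,75) and (165,301) from the top, and at (487,65) and (708,124) from the side.

```bash
cat > m.py <<'E'
from h import *
np.set_printoptions(precision=4,suppress=True)
T=lambda x,y:(230+(x+.5)/4.2-.5,125+(y+.5)/4.2-.5)
S=lambda x,y:(230+(x+.5)/4.5-.5,150+(y+.5)/4.5-.5)
JT=lambda x,y:(95+(x+.5)/3-.5,135+(y+.5)/3-.5)
JS=lambda x,y:(155+(x-394+.5)/2.8-.5,265+(y+.5)/2.8-.5)
if __name__=='__main__':
    def t2(n,a,b):print(n,*tri(('top',*a),('side',*b)))
    t2('knob',T(414,335),S(340,208));t2('guard',T(112,417),S(310,388));t2('handletop',T(107,412),S(314,288))
    t2('jar2',JT(157,74),JS(487,64));t2('jar3',JT(165,300),JS(708,123));t2('salt',JT(181,189),JS(599,117))
    t2('mat',T(154,131),(336.5/1.42,337/1.42))
    for a,b in(((517,44),(120,103)),((659,54),(183,35)),((634,526),(577,157))): t2('ledge',T(*a),S(*b))
    for a in((517,44),(659,54),(634,526),(485,517)):print('ledge z.05',px('top',*T(*a),.05))
    for a in((495,60),(468,515)):print('strip outer top',px('top',*T(*a),0))
    for a in((117,162),(508,291)):print('strip outer side',px('side',*S(*a),0))
    for a in((35,380),(140,335),(190,430),(85,480)):print('fork',px('top',*T(*a),.095))
    for a in((75,400),(128,378),(150,435),(98,455)):print('guard',px('top',*T(*a),.1))
    print('susan',px('top',*JT(193,197),.04),'mat',px('top',*T(154,131),.004))
E
python3 m.py
```

```text
knob [ 0.5046 -0.157   0.0682] 0.0026749703675830426
guard [0.4484 0.025  0.0952] 0.0025821673164910224
handletop [0.4479 0.0239 0.1699] 0.0038369819729226055
jar2 [0.6005 0.2994 0.1167] 0.0016458019924993972
jar3 [0.4142 0.2815 0.1202] 0.0014454498529930567
salt [0.5095 0.2848 0.0806] 0.0023546576970757157
mat [ 0.6407  0.0081 -0.0039] 0.000554109760605332
ledge [ 0.6936 -0.2227  0.0448] 0.0006570107838133055
ledge [ 0.6898 -0.3139  0.0427] 0.00017028664870329482
ledge [ 0.3918 -0.2976  0.0446] 0.003637311559492498
ledge z.05 [ 0.692 -0.222  0.05 ]
ledge z.05 [ 0.6879 -0.3122  0.05  ]
ledge z.05 [ 0.39   -0.2969  0.05  ]
ledge z.05 [ 0.3934 -0.2047  0.05  ]
strip outer top [ 0.6937 -0.2154  0.    ]
strip outer top [ 0.3946 -0.2008  0.    ]
strip outer side [ 0.6933 -0.2139  0.    ]
strip outer side [ 0.404  -0.2009  0.    ]
fork [0.4682 0.0711 0.095 ]
fork [0.4966 0.0093 0.095 ]
fork [ 0.4406 -0.022   0.095 ]
fork [0.4095 0.0394 0.095 ]
guard [0.4565 0.0465 0.1   ]
guard [0.4703 0.0155 0.1   ]
guard [0.4368 0.0015 0.1   ]
guard [0.4243 0.0319 0.1   ]
susan [0.5058 0.2849 0.04  ] mat [0.6394 0.0079 0.004 ]
```

```bash
cat >> h.py <<'E'
np.set_printoptions(precision=4,suppress=True)
def pick(p,yaw):
    q0=arm.get_obs()['qpos'];c=[]
    for y in(yaw,yaw+np.pi,yaw-np.pi):
        try:q=arm.inverse_kinematics(list(p),list(down(y)))
        except arm.PlanningError:q=None
        if q is not None:
            q=np.array(q);c.append((np.abs(q-q0).max()+.3*abs(q[6]),y))
    return down(min(c)[1])
def go(p,yaw):arm.move_pose(list(p),list(pick(p,yaw)))
def line(p,feed=.15,mf=None,yaw=None):
    return arm.servo_line(list(p),feed=feed,max_force=mf)
def st(m=''):
    o=arm.get_obs();print(m,'t%.1f'%o['t'],o['tool_pos'],'gap%.4f'%o['finger_gap'],'F',o['contact_force'],'g%.1f'%o['gripper_force'],'q7 %.2f'%o['qpos'][6])
    return o
E
python3 - <<'E'
from h import *
o=arm.get_obs();p=o['tool_pos']
line([p[0],p[1],.36],.2);st()
k=[.504,-.157];m=[.6395,.008]
go([*k,.20],0);st('hover')
line([*k,.061],.1,8);st('down')
arm.move_gripper(.02,40);st('grip')
line([*k,.15],.12);o=st('lift')
if o['finger_gap']>.022:
    line([*m,.15],.15)
    print(line([*m,.061],.08,6));st('low')
E
```

```text
t1.2 [ 0.1785 -0.5462  0.359 ] gap0.0850 F [-0.5494  0.1822 -0.3887] g0.0 q7 -0.06
hover t3.1 [ 0.5038 -0.1581  0.2001] gap0.0856 F [-0.2633 -0.7561  0.2805] g0.0 q7 -0.05
down t4.7 [ 0.5042 -0.1571  0.0614] gap0.0853 F [-0.3897 -1.0608  0.5109] g0.0 q7 -0.15
grip t5.3 [ 0.504 -0.157  0.061] gap0.0197 F [-0.2974 -0.6174  0.6321] g0.0 q7 -0.15
lift t6.2 [ 0.5037 -0.157   0.1495] gap0.0199 F [-0.406   0.6182  0.0536] g0.0 q7 -0.09
```

```bash
python3 - <<'E'
from h import *
arm.move_gripper(.085,40)
line([.45,-.0,.3],.25);st()
a=arm.capture('top')[125:265,230:400];b=arm.capture('side')[150:280,230:370]
a=cv2.resize(a,None,fx=2.3,fy=2.3,interpolation=2);b=cv2.resize(b,None,fx=2.8,fy=2.8,interpolation=2)
im=np.zeros((370,800,3),np.uint8);im[:a.shape[0],:a.shape[1]]=a;im[:b.shape[0],400:400+b.shape[1]]=b
cv2.imwrite('pics/c1.png',im[:,:,::-1])
E
```

```text
t7.9 [ 0.4499 -0.0009  0.2992] gap0.0849 F [-0.7682 -0.7361  0.1294] g0.0 q7 -0.29
```

View pics/c1.png

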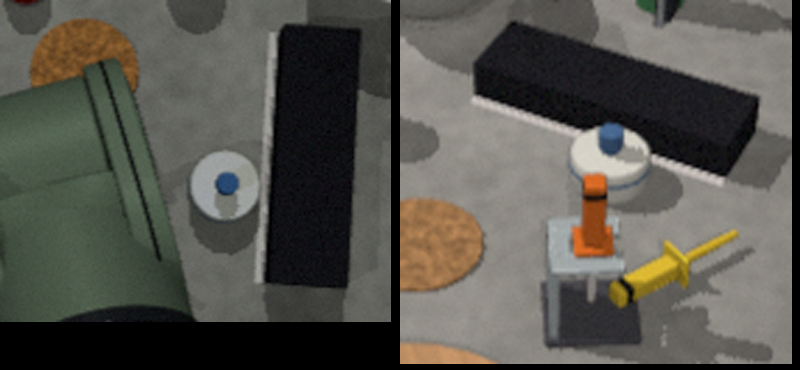

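In the picture the sugar pot hasn't moved, with its knob at (227,183) in the top half, so the grasp simply closed on nothing. The yellow look-alike has been tipped over and now lies beside the stand, at about (675,265). I'll check the grasp geometry with the gripper at the knob.

```bash
python3 - <<'E'
from h import *
from m import T
print('yellow',px('top',*T(341,565),.1))
k=[.504,-.157]
line([*k,.2],.2)
arm.move_gripper(.06)
line([*k,.075],.1,8);o=st();print(o['eef_rot'])
save('side','c2.png',(230,120,370,260),4)
E
```

```text
yellow [ 0.3631 -0.113   0.1   ]
 t10.9 [ 0.5042 -0.1571  0.0754] gap0.0599 F [ 0.3484 -0.0002  0.5802] g0.0 q7 -0.14
[0.7071 0.7071 0.0002 0.0003]
```

View pics/c2.png

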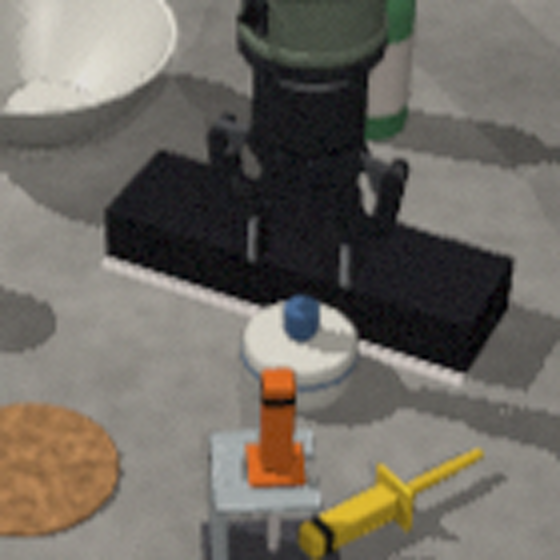

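The gripper appears behind the knob: pad bottoms at (252,262) and (346,288), knob at (301,318). I'll compare these with the projections.

```bash
python3 - <<'E'
from h import *
f=lambda p:(proj('side',p)-[230,120]+.5)*4
p=arm.get_obs()['tool_pos']
for dz in(-.014,.0,.013):
  for dx in(-.03,.03): print(dz,dx,f(p+[dx,0,dz]))
im=arm.capture('top'); im=cv2.resize(im[100:270,200:400],None,fx=3.5,fy=3.5,interpolation=2)
im=cv2.convertScaleAbs(im,alpha=1.6,beta=20)
cv2.imwrite('pics/c3.png',im[:,:,::-1])
ft=lambda p:(proj('top',p)-[200,100]+.5)*3.5
print('top tcp',ft(p),ft(p+[0,0,.1]))
E
```

```text
-0.014 -0.03 [344.1243 324.4634]
-0.014 0.03 [265.9335 301.623 ]
0.0 -0.03 [345.0513 309.2882]
0.0 0.03 [266.359  286.4892]
0.013 -0.03 [345.9227 295.0235]
0.013 0.03 [266.759  272.2655]
top tcp [451.0192 364.9379] [466.5988 350.4122]
```

View pics/c3.png

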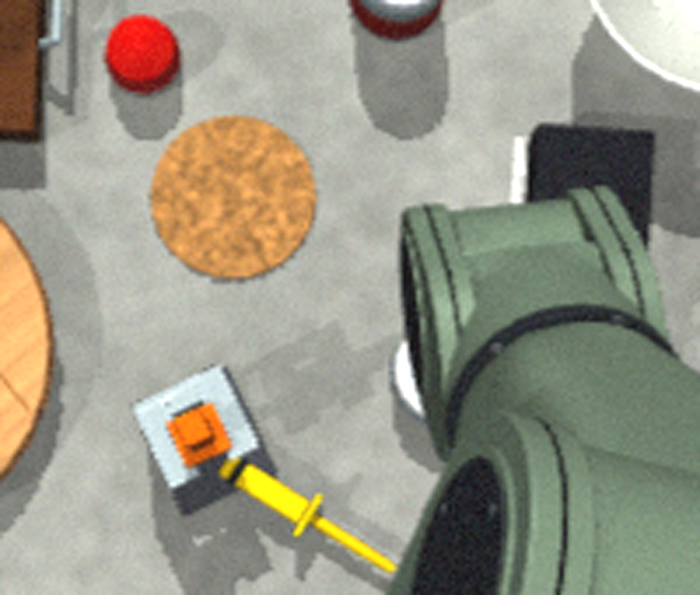

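Image evidence suggests the fingertips sit higher than the nominal geometry says. I'll touch the bare worktop with the fingers at a 26 mm opening to calibrate.

```bash
python3 - <<'E'
from h import *
line([.504,-.157,.2],.2);line([.56,-.08,.2],.2)
arm.move_gripper(.026)
line([.56,-.08,.05],.15);st()
print(line([.56,-.08,-.02],.03,5));st('touch')
save('side','c4.png',(200,100,380,280),3.3)
f=lambda p:(proj('side',p)-[200,100]+.5)*3.3
p=arm.get_obs()['tool_pos'];print(f([p[0],p[1],0]),f(p))
line([.56,-.08,.2],.2)
E
```

```text
t14.0 [ 0.5604 -0.08    0.0508] gap0.0256 F [0.4569 0.1116 0.0598] g0.0 q7 -0.26
False
touch t16.4 [ 0.5601 -0.08   -0.0199] gap0.0260 F [-0.7739 -0.2026 -0.4725] g0.0 q7 -0.30
[254.0699 413.612 ] [254.1433 430.2858]
```

View pics/c4.png

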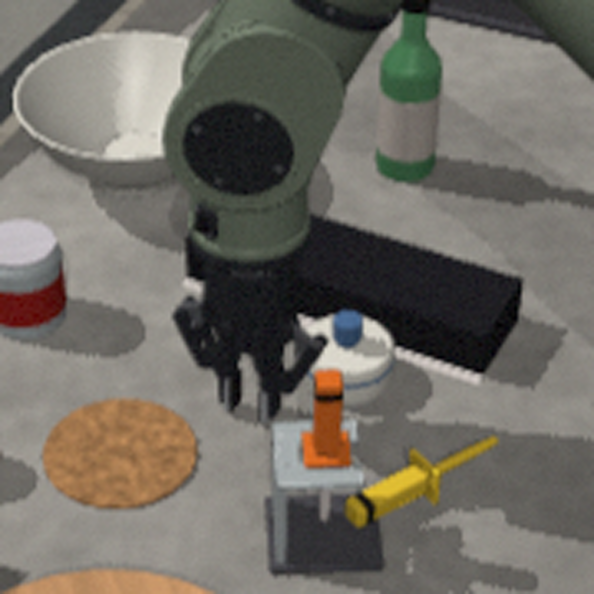

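The fingers reached a reported TCP z of -0.02 without touching. Their tips, at (228,408) and (268,420), look close to the worktop, so the reported tool z is about 34 mm too low. I'll touch down in two places and measure the lateral offset in the pictures.

```bash
python3 - <<'E'
from h import *
ims=[]
for x,y in((.56,-.08),(.60,.11)):
    line([x,y,.1],.2);line([x,y,-.01],.2)
    print(line([x,y,-.07],.02,4));o=st('touch');p=o['tool_pos'];print(o['eef_rot'])
    c=proj('side',[p[0],p[1],0]).astype(int);im=arm.capture('side')[c[1]-32:c[1]+18,c[0]-33:c[0]+33]
    print(c);ims.append(cv2.convertScaleAbs(cv2.resize(im,None,fx=6,fy=6,interpolation=2),alpha=1.7))
    line([x,y,.2],.2)
cv2.imwrite('pics/c5.png',np.hstack(ims)[:,:,::-1])
E
```

```text
True
touch t20.3 [ 0.56  -0.08  -0.025] gap0.0259 F [-0.5016 -0.3799  9.9662] g4.6 q7 -0.30
[ 0.7071  0.7071 -0.      0.    ]
[276 224]
True
touch t24.7 [ 0.6    0.11  -0.025] gap0.0258 F [-2.1143 -0.7167  9.1291] g4.8 q7 -0.54
[ 0.7071  0.7071 -0.0002 -0.0003]
[232 265]
```

View pics/c5.png

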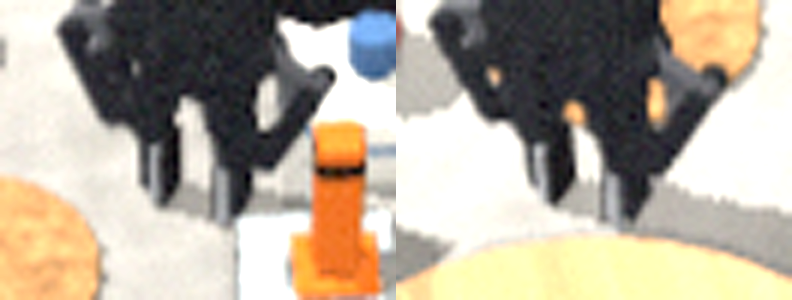

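Both touches give tip height = reported TCP z + 0.025 at 26 mm opening, and the lateral position agrees with the picture (finger bottoms at (160,203) and (225,222)). I'll redo the sugar pot with that offset.

```bash
python3 - <<'E'
from h import *
k=[.5045,-.157];m=[.6395,.008]
arm.move_gripper(.085,40)
line([*k,.15],.25)
print(line([*k,.024],.1,8));st('down')
arm.move_gripper(.015,40);o=st('grip')
if o['finger_gap']>.021:
    line([*k,.10],.12);o=st('lift')
if o['finger_gap']>.021:
    line([*m,.10],.15)
    print(line([*m,.022],.06,5));st('low')
    arm.move_gripper(.06);line([*m,.15],.15);st()
E
```

```text
False
down t29.4 [ 0.5047 -0.1571  0.0244] gap0.0851 F [ 0.5816  0.6278 -0.5913] g0.0 q7 -0.18
grip t29.9 [ 0.5044 -0.157   0.0241] gap0.0248 F [-2.4923 -0.2038  5.7739] g39.0 q7 -0.18
lift t30.7 [ 0.5042 -0.157   0.0994] gap0.0245 F [-0.5906  1.1475 -2.8203] g39.5 q7 -0.13
True
low t33.4 [0.6391 0.0081 0.0274] gap0.0243 F [ 1.9401 -0.0401 -1.2603] g40.9 q7 -0.33
 t34.8 [0.6391 0.0079 0.1492] gap0.0603 F [-0.0343 -0.9206  0.3962] g0.0 q7 -0.28
```

Sugar pot is placed. Next is the scraper.

```bash
cat >> h.py <<'E'
C=np.array([.541,-.259]);TH=-.053
EY=np.array([np.cos(TH),np.sin(TH)]);EX=np.array([np.sin(TH),-np.cos(TH)])
L=lambda x,y:C+EX*x+EY*y
E
python3 - <<'E'
from h import *
s=[.4475,.0245]
line([.5,.02,.22],.2)
arm.move_gripper(.06,60)
go([*s,.20],np.radians(24));st('hover')
print(line([*s,.084],.1,6));st('down')
arm.move_gripper(.01,60);o=st('grip')
save('side','c6.png',(200,100,380,280),3.3)
if o['finger_gap']>.016:
    line([*s,.185],.08);st('lift')
E
```

```text
hover t36.3 [0.4473 0.0243 0.1999] gap0.0597 F [ 1.675  -0.4837  0.0196] g0.0 q7 -0.09
False
down t37.6 [0.4477 0.0245 0.0844] gap0.0603 F [-0.0349 -0.094  -0.8967] g0.0 q7 -0.25
grip t38.0 [0.4476 0.0245 0.0843] gap0.0192 F [-0.6468 -0.829   7.3775] g58.4 q7 -0.25
lift t39.5 [0.4473 0.0245 0.1847] gap0.0197 F [ 0.2595 -0.2215 -1.1383] g58.5 q7 -0.12
```

View pics/c6.png

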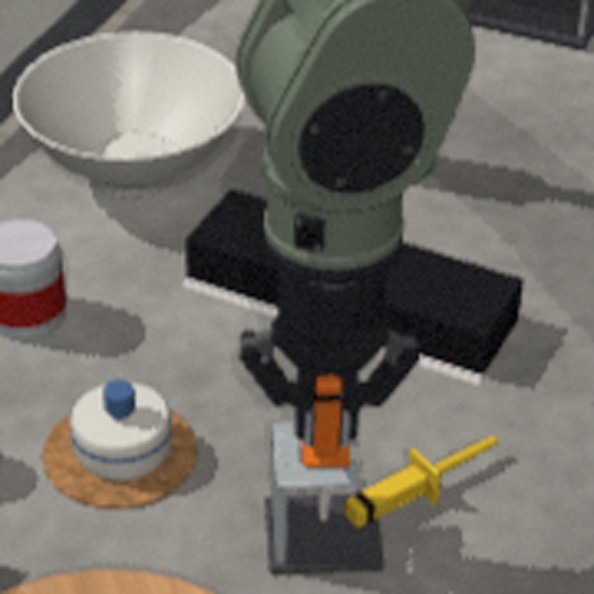

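The pot sits centred on its mat and the scraper is gripped square on the handle. Next I'll descend at the joint start and feel for the worktop and the face.

```bash
python3 - <<'E'
from h import *
a=L(-.064,-.111)
go([*a,.185],TH);st('above')
line([*a,.085],.1)
print(line([*a,.055],.012,2.5));o=st('floor');z=o['tool_pos'][2]
line([*a,z+.0015],.02)
b=L(-.044,-.111)
print(line([*b,z+.0015],.008,2.5));o=st('face');p=o['tool_pos']
print('ledge xy',(p[:2]-C)@EX,(p[:2]-C)@EY)
save('side','c7.png',(270,130,370,230),5.5)
E
```

```text
above t40.4 [ 0.4337 -0.1886  0.1849] gap0.0194 F [-0.7831  0.3818 -0.8431] g58.5 q7 -0.03
True
floor t43.1 [ 0.4336 -0.1892  0.0641] gap0.0194 F [-0.2702 -0.2288  6.9941] g59.6 q7 -0.14
True
face t45.2 [ 0.4326 -0.2048  0.0653] gap0.0193 F [ 0.0634  1.6685 -0.3494] g58.7 q7 -0.11
ledge xy -0.048371441974081324 -0.1110941547441009
```

View pics/c7.png

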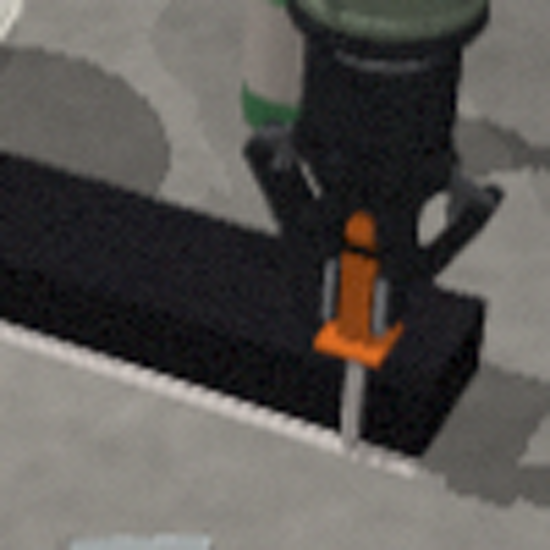

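The floor was felt at 0.0641, against 0.0643 expected, and the face at the expected place. The tip is on the white strip at (350,450). Now the draw.

```bash
python3 - <<'E'
from h import *
z=.0645
line([*L(-.0500,-.111),z],.02);arm.sleep(.8);st('start')
for y in(-.074,-.037,0,.037,.074,.111):
    line([*L(-.0500,y),z],.03);o=st('y%.3f'%y)
print('feel',line([*L(-.040,.111),z],.008,2.5));o=st();p=o['tool_pos'];print((p[:2]-C)@EX,(p[:2]-C)@EY)
line([*L(-.050,.111),z],.02);arm.sleep(.8)
save('side','c8.png',(200,100,340,240),4)
E
```

```text
start t46.3 [ 0.4328 -0.2032  0.0645] gap0.0195 F [ 0.4829 -0.7361 -0.8493] g58.6 q7 -0.11
y-0.074 t47.6 [ 0.4696 -0.2052  0.0645] gap0.0190 F [ 0.2209 -0.0737 -0.9129] g58.6 q7 -0.10
y-0.037 t49.0 [ 0.5066 -0.2071  0.0645] gap0.0190 F [-0.1893  0.4549 -0.7846] g58.6 q7 -0.08
y0.000 t50.4 [ 0.5435 -0.2091  0.0645] gap0.0190 F [-0.3386  0.0463 -0.3084] g58.6 q7 -0.06
y0.037 t51.8 [ 0.5805 -0.2111  0.0645] gap0.0194 F [ 0.9959 -0.5555 -0.0784] g58.6 q7 -0.05
y0.074 t53.2 [ 0.6174 -0.2131  0.0645] gap0.0195 F [-0.3619  0.117   0.1052] g58.6 q7 -0.03
y0.111 t54.6 [ 0.6544 -0.215   0.0645] gap0.0194 F [ 0.356   0.0102 -1.1822] g58.6 q7 -0.00
feel True
 t55.0 [ 0.6544 -0.2159  0.0642] gap0.0195 F [0.0695 0.8824 5.6457] g59.1 q7 0.00
-0.04909432718053032 0.11092290585394947
```

View pics/c8.png

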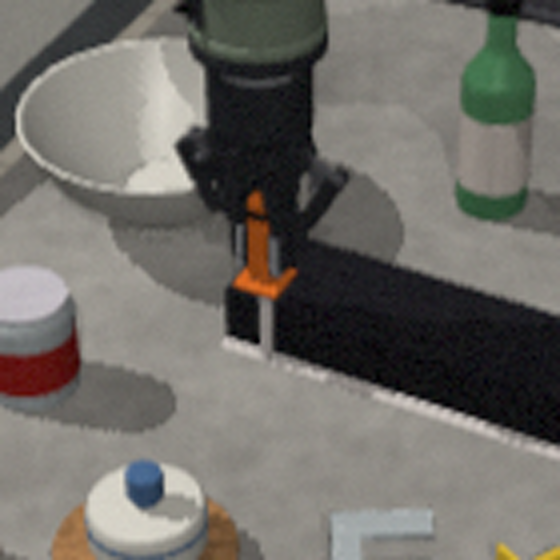

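```bash
python3 - <<'E'
from h import *
line([*L(-.05,.111),.0675],.02)
print('feel',line([*L(-.036,.111),.0675],.008,2.5));o=st();p=o['tool_pos'];print((p[:2]-C)@EX)
E
```

```text
feel True
 t57.0 [ 0.6542 -0.2158  0.067 ] gap0.0194 F [ 0.2217  0.4294 -0.619 ] g58.6 q7 0.00
-0.04910686479952481
```

The face is at the same offset at both ends, so the trace was good. Now I'll hang the scraper back.

```bash
python3 - <<'E'
from h import *
s=[.4475,.0245]
p=arm.get_obs()['tool_pos']
line([*L(-.06,.111),.068],.05);line([*L(-.06,.111),.19],.15)
go([*s,.19],np.radians(24));line([*s,.19],.05);st('above')
print(line([*s,.080],.05,4));o=st('seat')
arm.move_gripper(.06);arm.sleep(.3)
z=o['tool_pos'][2];line([*s,.19],.1);line([.55,.1,.30],.25);st()
a=arm.capture('top')[125:265,230:400];b=arm.capture('side')[180:300,230:370]
a=cv2.resize(a,None,fx=2.3,fy=2.3,interpolation=2);b=cv2.resize(b,None,fx=2.8,fy=2.8,interpolation=2)
im=np.zeros((340,800,3),np.uint8);im[:a.shape[0],:a.shape[1]]=a;im[:b.shape[0],400:400+b.shape[1]]=b
cv2.imwrite('pics/c9.png',im[:,:,::-1])
E
```

```text
above t59.7 [0.4478 0.0242 0.1898] gap0.0197 F [-0.127  -0.2598 -0.5987] g58.5 q7 -0.10
True
seat t61.6 [0.4475 0.0245 0.0843] gap0.0195 F [-0.3221 -0.398   9.1448] g59.6 q7 -0.24
 t64.4 [0.5494 0.0995 0.2991] gap0.0599 F [ 0.1614 -0.2186 -0.9786] g0.0 q7 -0.08
```

View pics/c9.png

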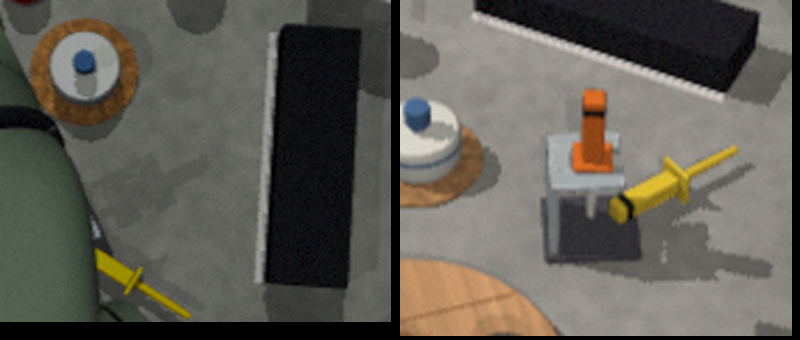

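The scraper hangs in its stand and the sugar pot is on the mat at (84,62). Next are the jars, closing the fingers radially because the disc turns freely.

```bash
cat > jar.py <<'E'
from h import *
def jar(j,ly):
    c=np.array([.507,.285]);j=np.array(j);d=j-c;yaw=np.arctan2(d[1],d[0])
    yaw=(yaw+np.pi/2)%np.pi-np.pi/2
    arm.move_gripper(.085,40)
    go([*j,.20],yaw);line([*j,.20],.05);st('hover')
    hit=line([*j,.068],.08,5);o=st('down %s'%hit)
    if hit: return
    arm.move_gripper(.045,40);o=st('grip');z=o['tool_pos'][2]
    if not .048<o['finger_gap']<.060:return
    line([*j,.23],.12);o=st('lift')
    if o['finger_gap']<.048:return
    t=L(.001,ly);go([*t,.23],TH);line([*t,.23],.05)
    line([*t,z+.025],.15);print(line([*t,z+.002],.03,4));st('placed')
    arm.move_gripper(.085);arm.sleep(.2);line([*t,.23],.15);st('done')
E
python3 - <<'E'
from jar import *
from m import JT
print(px('top',*JT(157,74),.125),px('top',*JT(165,300),.125))
jar([.6005,.2995],.065)
line([.45,.1,.3],.25)
a=arm.capture('top')[125:265,230:400];b=arm.capture('side')[150:380,150:390]
a=cv2.resize(a,None,fx=2.1,fy=2.1,interpolation=2);b=cv2.resize(b,None,fx=1.8,fy=1.8,interpolation=2)
im=np.zeros((420,800,3),np.uint8);im[:a.shape[0],:a.shape[1]]=a;im[:b.shape[0],360:360+b.shape[1]]=b
cv2.imwrite('pics/c10.png',im[:,:,::-1])
E
```

```text
[0.5981 0.2966 0.125 ] [0.4134 0.2799 0.125 ]
hover t66.1 [0.601  0.2985 0.2008] gap0.0851 F [ 0.1627 -0.0267 -0.4307] g0.0 q7 -0.56
down False t67.9 [0.6007 0.2996 0.0684] gap0.0852 F [-0.0963  0.0325  0.1474] g0.0 q7 -0.61
grip t68.3 [0.6005 0.2997 0.0684] gap0.0529 F [-1.9433 -0.0946  5.9881] g41.4 q7 -0.61
lift t69.8 [0.6003 0.2994 0.2294] gap0.0530 F [-0.5829 -0.0457 -2.4997] g42.3 q7 -0.54
True
placed t73.7 [ 0.6053 -0.2635  0.078 ] gap0.0527 F [-3.8153  0.2092  4.8747] g42.8 q7 0.04
done t75.4 [ 0.6056 -0.2633  0.2292] gap0.0847 F [ 0.2247  0.4789 -0.375 ] g0.0 q7 0.11
```

View pics/c10.png

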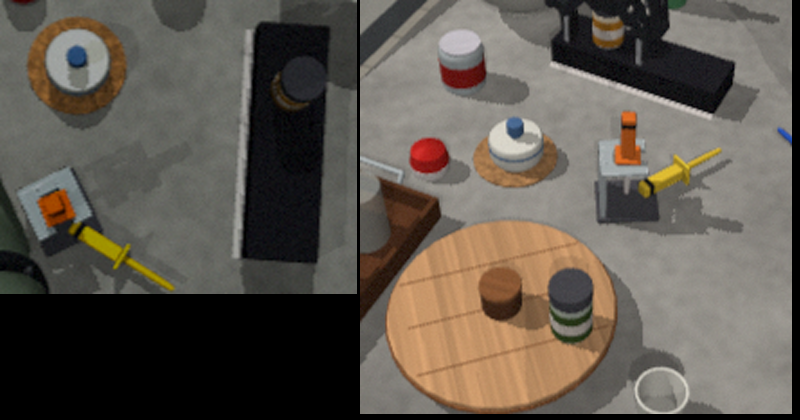

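The top half shows the ochre jar on the ledge, with its lid at (302,80). The side half appears to lag, as it still shows the gripper at the ledge. A blue piece at (785,135) looks tilted, so I'll take a fresh full side view before going on.

```bash
python3 - <<'E'
from h import *
st();arm.sleep(.5);arm.capture('side')
save('side','s2.png',s=1.42)
E
```

```text
t77.3 [0.4502 0.0993 0.2998] gap0.0849 F [-0.5975  0.075   0.7107] g0.0 q7 -0.57
```

View pics/s2.png

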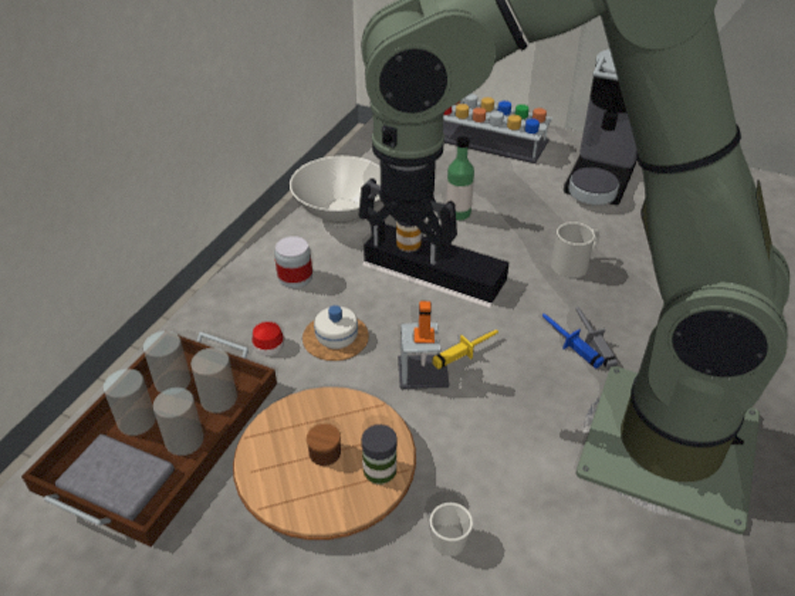

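It's parallax, not lag: the raised gripper overlaps the ledge in this view. All three free-standing look-alikes (yellow, blue and grey) have toppled. Jar, pot, scraper and bystanders are fine, and the green jar hasn't moved, at (379,453). Next is the second jar.

```bash
python3 - <<'E'
from jar import *
line([.4142,.20,.3],.25)
jar([.4145,.281],-.065)
line([.40,-.1,.35],.25);go([.35,.35,.35],0)
a=arm.capture('top')[120:280,200:400];b=arm.capture('side')[140:300,200:390]
a=cv2.resize(a,None,fx=2,fy=2,interpolation=2);b=cv2.resize(b,None,fx=2,fy=2,interpolation=2)
im=np.zeros((330,800,3),np.uint8);im[:a.shape[0],:a.shape[1]]=a;im[:b.shape[0],405:405+b.shape[1]]=b
cv2.imwrite('pics/c11.png',im[:,:,::-1])
E
```

```text
hover t79.5 [0.4151 0.2805 0.2008] gap0.0850 F [ 0.967   0.0534 -0.6453] g0.0 q7 -0.94
down False t81.3 [0.4147 0.2811 0.0683] gap0.0852 F [ 0.5528 -0.5852  0.8681] g0.0 q7 -1.06
grip t81.7 [0.4145 0.2811 0.0683] gap0.0532 F [-1.5061  0.1799  7.3276] g40.6 q7 -1.06
lift t83.2 [0.4143 0.2808 0.2295] gap0.0530 F [-0.1079  0.0213 -2.2894] g42.2 q7 -0.92
True
placed t87.0 [ 0.4755 -0.2566  0.078 ] gap0.0531 F [-2.922   0.9697  4.1733] g42.7 q7 -0.04
done t88.8 [ 0.4757 -0.2564  0.2293] gap0.0850 F [-0.1452  0.9813 -0.6101] g0.0 q7 0.08
```

View pics/c11.png

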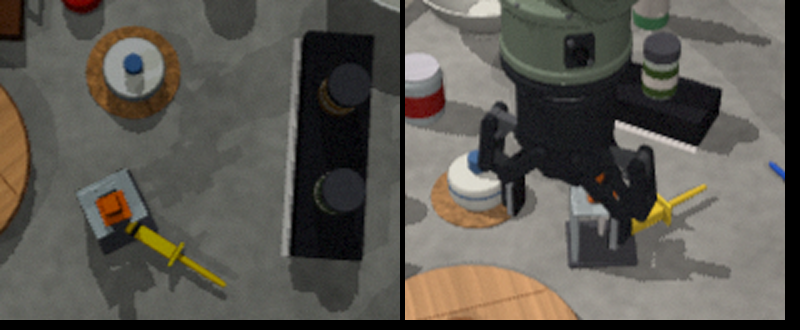

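Both jars stand on the ledge, with lids at (349,85) and (342,190) in the top half. The sugar knob is at (133,63), mat centre at (132,71). I'll check these numerically and hand in.

```bash
python3 - <<'E'
from h import *
f=lambda x,y,z:px('top',200+x/2,120+y/2,z)[:2]
for q in((349,85),(342,190)):
    p=f(*q,.135);print('jar ledge xy',(p-C)@EX,(p-C)@EY)
s=f(133,64,.073);print('sugar-mat',s-[.6395,.008])
if np.hypot(*(s-[.6395,.008]))<.018: print(arm.close_job())
E
```

```text
jar ledge xy 0.0006262147961423473 0.06194449277922007
jar ledge xy -0.0005853787459767792 -0.06767680494585378
sugar-mat [-0.0042 -0.003 ]
the job is handed in; nothing more can be done
None
```

The job is handed in at about 90 s: sugar pot on its mat, joint traced end to end, scraper back in its stand, and both jars present (ochre and green) standing on the ledge, but the yellow, blue and grey scraper look-alikes toppled during the run (cause not established) and were left lying.

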